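Roll down the black finger tiles for the kitchen shelf

TASK

The strip of black finger tiles for the back of the shelf is laid out on its board, but the ten tiles still stand proud on their soft adhesive. Pick up the hand roller and roll it along the whole strip, from one end over the middle to the other, with steady firm pressure (about 2 kg; over 3.5 kg cracks tiles) until every tile is bedded down; only the roller may bear on the strip. Then stand the roller back on the bare worktop on its drum and heel, let go, and leave the jars on the turntable, the food mill and the spoon where they are.

Things in the scene. Friction and masses are not known exactly. Their poses are not given: they have to be found in the camera images.
- roller: Hand roller, about 0.47 kg: green rubber drum (48 mm diameter, 64 mm wide) in a steel yoke, wooden grip bar above it, black heel rest behind. Left alone it stands on drum and heel. Origin: then on the worktop under the axle; x level, forward (heel towards -x), y along the axle, z up. In use it is turned 15 degrees nose-down about the axle: that levels the bar and lifts the heel 23 mm.
- roller_grip (a point): Centre of the wooden grip bar's section, nearly over the drum; in the roller's frame x -9, y 0, z 78 mm. Bar: 24 mm wide (along y), 24 mm thick, reaching 45 mm ahead of this point and 80 mm behind; in the roller's frame its front slopes up by 15 degrees. Air beside it; 19 mm of air below it over the drum; the yoke's 80 mm wide crosspiece passes below the bar 47 mm behind this point.
- roller_axle (a point): Centre of the roller's drum, 24 mm above whatever the drum stands on.
- roller_heel (a point): Foot of the heel rest, 88 mm behind the axle; at worktop height when the roller stands.
- drum (a joint): Turn of the drum on its axle, rad; free, either way.
- panel: Plywood board, 340 x 130 x 12 mm, lying centrally on a smaller blue-grey foam pad (160 x 150 x 30 mm). Origin: centre of the board's underside; x along board and tile row, y across, z up. The foam gives under load: the board sinks some mm and tips lengthwise, several times more for a push near an end than at the middle, and comes back after. It cannot slide.
- tile0 (a joint): How far finger tile 0 has been pushed down into its adhesive, m: 0 fully proud, 0.004 fully home; it stays where it is left. The tile is glossy black, 20.5 mm along the strip, 92 mm across; in the panel's frame its centre is at x -108 mm, y 0, its upper face at z 22 mm (joint 0) or 18 mm (home). It sinks when pushed with more than 12 N.
- tile1 (a joint): How far finger tile 1 has been pushed down into its adhesive, m: 0 fully proud, 0.004 fully home; it stays where it is left. The tile is glossy black, 20.5 mm along the strip, 92 mm across; in the panel's frame its centre is at x -84 mm, y 0, its upper face at z 22 mm (joint 0) or 18 mm (home). It sinks when pushed with more than 12 N.
- tile2 (a joint): How far finger tile 2 has been pushed down into its adhesive, m: 0 fully proud, 0.004 fully home; it stays where it is left. The tile is glossy black, 20.5 mm along the strip, 92 mm across; in the panel's frame its centre is at x -60 mm, y 0, its upper face at z 22 mm (joint 0) or 18 mm (home). It sinks when pushed with more than 12 N.
- tile3 (a joint): How far finger tile 3 has been pushed down into its adhesive, m: 0 fully proud, 0.004 fully home; it stays where it is left. The tile is glossy black, 20.5 mm along the strip, 92 mm across; in the panel's frame its centre is at x -36 mm, y 0, its upper face at z 22 mm (joint 0) or 18 mm (home). It sinks when pushed with more than 12 N.
- tile4 (a joint): How far finger tile 4 has been pushed down into its adhesive, m: 0 fully proud, 0.004 fully home; it stays where it is left. The tile is glossy black, 20.5 mm along the strip, 92 mm across; in the panel's frame its centre is at x -12 mm, y 0, its upper face at z 22 mm (joint 0) or 18 mm (home). It sinks when pushed with more than 12 N.
- tile5 (a joint): How far finger tile 5 has been pushed down into its adhesive, m: 0 fully proud, 0.004 fully home; it stays where it is left. The tile is glossy black, 20.5 mm along the strip, 92 mm across; in the panel's frame its centre is at x +12 mm, y 0, its upper face at z 22 mm (joint 0) or 18 mm (home). It sinks when pushed with more than 12 N.
- tile6 (a joint): How far finger tile 6 has been pushed down into its adhesive, m: 0 fully proud, 0.004 fully home; it stays where it is left. The tile is glossy black, 20.5 mm along the strip, 92 mm across; in the panel's frame its centre is at x +36 mm, y 0, its upper face at z 22 mm (joint 0) or 18 mm (home). It sinks when pushed with more than 12 N.
- tile7 (a joint): How far finger tile 7 has been pushed down into its adhesive, m: 0 fully proud, 0.004 fully home; it stays where it is left. The tile is glossy black, 20.5 mm along the strip, 92 mm across; in the panel's frame its centre is at x +60 mm, y 0, its upper face at z 22 mm (joint 0) or 18 mm (home). It sinks when pushed with more than 12 N.
- tile8 (a joint): How far finger tile 8 has been pushed down into its adhesive, m: 0 fully proud, 0.004 fully home; it stays where it is left. The tile is glossy black, 20.5 mm along the strip, 92 mm across; in the panel's frame its centre is at x +84 mm, y 0, its upper face at z 22 mm (joint 0) or 18 mm (home). It sinks when pushed with more than 12 N.
- tile9 (a joint): How far finger tile 9 has been pushed down into its adhesive, m: 0 fully proud, 0.004 fully home; it stays where it is left. The tile is glossy black, 20.5 mm along the strip, 92 mm across; in the panel's frame its centre is at x +108 mm, y 0, its upper face at z 22 mm (joint 0) or 18 mm (home). It sinks when pushed with more than 12 N.
- mill: Bystander: yellow plastic food mill with a crank, bowl 206 mm across, 180 mm high over the crank's knob, with a 130 mm handle towards its -y. Origin under the bowl's centre.
- spoon: Bystander: bamboo spoon, 280 mm long, lying on the worktop along its x.
- susan_jar (a point): Bystander: top of the mint cap of one of the five jars (70 mm across, 110 mm tall) fixed on a clear turntable 250 mm across, 20 mm high. The turntable turns easily if a jar is knocked; this jar stands 78 mm from its centre.
There are look-alikes about, which are no part of the job. Leave any purple or yellow look-alike of the roller alone.

How it is judged:
On the way, in this order (a step that is already met when the one before it is completed fails the run):
1. the drum turns under a pressure of over 7 N on the end part of the strip (axle more than 70 mm from the board's middle) (contact force between roller and panel above 7 N and (velocity of joint drum above 0.2 rad/s or velocity of joint drum below -0.2 rad/s) and (x of roller_axle in the frame of panel above 0.07 m or x of roller_axle in the frame of panel below -0.07 m)), for 0.06 s.
2. the drum turns under a pressure of over 7 N across the middle of the strip (axle within 40 mm of the board's middle) (contact force between roller and panel above 7 N and (velocity of joint drum above 0.2 rad/s or velocity of joint drum below -0.2 rad/s) and x of roller_axle in the frame of panel between -0.04 and 0.04 m), for 0.06 s.
At the end, for the whole second after the job is handed in: All ten tiles are pushed down at least 2.5 mm of their 4 mm; the roller stands by itself on drum and heel on the worktop (axle under 30 mm and heel under 10 mm above it, upright within 0.12 rad), not touching the board, still and released (value of joint each of tile0, tile1, tile2, tile3, tile4, tile5, tile6, tile7, tile8, tile9 above 0.0025 m and height (world z) of roller_axle below 0.03 m and height (world z) of roller_heel below 0.01 m and angle between roller's own z axis and vertical below 0.12 rad and contact force between roller and panel below 0.2 N and linear speed of roller below 0.02 m/s and contact force between the fingers and roller below 0.1 N).
It fails at once if the roller bears on the strip with more than 35 N (a tile cracks) (contact force between roller and panel above 35 N).
It fails at once if gripper or arm presses on the board or its tiles with more than 3 N (contact force between any of the fingers, the arm and panel above 3 N).
It fails at once if the food mill is pushed more than 30 mm (distance of mill from where it was at the start of the episode above 0.03 m).
It fails at once if the spoon is pushed more than 30 mm (distance of spoon from where it was at the start of the episode above 0.03 m).
It fails at once if a jar on the turntable is pushed round more than 30 mm (distance of susan_jar from where it was at the start of the episode above 0.03 m).
It also fails if it takes over 70 s, if anything falls off the work surface, if the arm or the gripper's body presses on something with over 40 N, if the wrist force passes 120 N, or if a joint passes its speed limit or range.

ROBOT

A 6-joint arm with a two-finger parallel gripper is mounted at the origin on the work surface. World frame = base frame: x ahead of the robot, y to its left, z up, the work surface at z = 0. Lengths are in m, angles in rad, forces in N, time in s.
With the tool pointing down it reaches from about 0.35 to 0.975 m from the base axis. Payload 4.9 kg.
Tool frame: the origin (TCP) lies on the centre line of the jaws, within the pads' length; the fingertips stand 25 mm ahead of it and the grasp point (between the pads) lies 6 mm ahead of it; z points along the fingers, x is the direction in which the jaws open and shut, and the axes are right-handed (so a half turn about z gives the same grasp; the last joint's range is limited). The gripper opens to 85 mm and grips with 20 to 120 N. Pads are 22 mm wide; open, the fingers measure 114 mm over their backs; the gripper's body (76 mm by 85 mm) begins 54 mm behind the grasp point. The pads swing forward as they close: fully open they stand 13 mm farther back than shut.
Start: joints at [-1.337, 0.053, 1.613, -0, 1.476, -0.119], TCP at [0.216, -0.586, 0.256] pointing down, gripper open.
Joint ranges: [-3.01, 3.01], [-1.01, 2.22], [0.06, 2.58], [-1.02, 4.17], [0.09, 2.62], [-3.14, 3.14]. Speed limits (rad/s): [2.57, 2.57, 3.14, 3.14, 3.14, 3.14].

INTERFACE

Orientations are given as a unit quaternion [w, x, y, z].
In Python, from plant import env, vision gives the robot as it stands.
- The arm moves only by the shell command python3 -m inch 'ROWS'. ROWS is JSON, a list of rows, each an object of numbers: "hand": the opening, from 0 (shut) to 1 (fully open); "tx", "ty", "tz": the shift along the world's x, y, z in units of 30 mm (1.0 is 30 mm); "wx", "wy", "wz": the turn, a rotation vector about the world's x, y, z in degrees. In form: [{"hand": .., "tx": .., "ty": .., "tz": .., "wx": .., "wy": .., "wz": ..}, ...]. A call has 1 to 5 rows; each row is the pose to reach, as a shift and turn from the pose commanded when the call began; what a row does not reach only later rows make up. A row lasts 1/12 s, in which the tool goes at most 41.7 mm and 7.16 degrees, less where a joint would pass 70% of its speed; a pose out of reach is approached as far as the arm can. A call with a gripper value outside its range is refused whole. The fingers move at their own pace and stop on an object; the grip force is fixed at half the most. Time passes only in rows, so rows that repeat a pose let the fingers close. It gives the time, the measured TCP pose, the force and the opening at its end, in the units of the state.
- env.get_obs(): the state, without advancing time (a new reading comes with each control period).
- vision.read_camera(name): name is "side" or "top"; returns the picture (480x640x3 uint8, red, green, blue); there is no depth.
- vision.get_calibration(name): a dict with "vfov" (degrees; the focal length in pixels is half the picture's height over the tangent of half this angle, whatever the lens; pixels are square), "cx", "cy" (the principal point, pixels), "rvec" (rotation vector, rad) and "tvec" (3), from world to camera coordinates, as OpenCV has them. Camera axes: x right, y down, z forward; pixel columns grow to the right and rows downward; lengths in m; the calibration is good to about 2 mm. A picture is of the moment at which its call begins. get_calibration takes no time and is no camera call.
- env.job_done(): hands the job in, once; it reports no verdict.
The state is a dict: "time_s": time; "joint_positions": joint angles; "joint_velocities": joint speeds; "joint_efforts": joint torques, N m; "ee_pos": TCP position; "eef_rot": TCP orientation; "wrist_force": force on the tool from outside, world axes, zero at the start; "moment": the same for the moment, N m; "opening": finger opening in m.
Only numpy, scipy, OpenCV 4.12 (cv2) and the standard library are available. Lean on these libraries where they do the work, as an engineer would, in place of code of your own. Each camera call takes 0.05 s, during which the arm holds its last target. There are 200 camera calls.

## Working session

There is one attempt and no reset: what is moved stays moved. The work goes in short steps, Python scripts to look and compute and a shell command to move; the robot and the scene stay as the last step left them, time stands still between calls to the robot, and variables do not carry over. Pictures are saved under pics/ and viewed, about 8 in all and at most 12, crops included, and the job is handed in when it is done.

```bash
mkdir -p pics; cat > h.py <<'E'
import numpy as np, cv2
from plant import env, vision
def cal(n):
    c=vision.get_calibration(n); f=240/np.tan(np.radians(c['vfov'])/2)
    return c,np.array([[f,0,c['cx']],[0,f,c['cy']],[0,0,1]]),np.array(c['rvec'],float),np.array(c['tvec'],float)
def ray(n,u,v,z):
    c,K,r,t=cal(n); R=cv2.Rodrigues(r)[0]
    d=R.T@np.linalg.inv(K)@np.array([u,v,1.]); o=-R.T@t
    return o+d*(z-o[2])/d[2]
def proj(n,p):
    c,K,r,t=cal(n); return cv2.projectPoints(np.array(p,float).reshape(-1,1,3),r,t,K,None)[0].reshape(-1,2)
def snap(n,fn,crop=None,s=1):
    im=vision.read_camera(n)[:,:,::-1].copy()
    if crop: x0,y0,x1,y1=crop; im=im[y0:y1,x0:x1]
    if s!=1: im=cv2.resize(im,None,fx=s,fy=s,interpolation=cv2.INTER_CUBIC)
    cv2.imwrite('pics/'+fn,im)
E
python3 - <<'E'
from h import *
snap('top','top0.png'); snap('side','side0.png')
for n in('top','side'): print(vision.get_calibration(n))
print(env.get_obs())
E
```

```text
{'vfov': 43.86213054472372, 'cx': 313.56257111523337, 'cy': 240.50142214872292, 'rvec': array([ 2.18184467, -2.13887218,  0.12834544]), 'tvec': array([-0.03140499,  0.52748469,  1.73441367])}
{'vfov': 44.15157237455548, 'cx': 321.6969970779562, 'cy': 244.05981098704572, 'rvec': array([ 0.55430951, -2.71816126,  1.10412225]), 'tvec': array([0.50925022, 0.22546537, 1.6157234 ])}
{'time_s': 0.1, 'joint_positions': array([-1.33702744e+00,  5.33440585e-02,  1.61415086e+00,  4.17847779e-06,
        1.47598753e+00, -1.18989388e-01]), 'joint_velocities': array([-0.00028472, -0.0032891 , -0.00282603, -0.00031935,  0.00082552,
        0.00133514]), 'joint_efforts': array([ 4.33995110e-04, -3.94903421e+01, -3.71363354e+01, -1.09054461e-04,
        3.95234500e-03, -2.58132523e-06]), 'ee_pos': array([ 0.21581816, -0.58601132,  0.25515639]), 'eef_rot': array([-6.30274627e-04,  8.20209110e-01, -5.72063041e-01, -7.03985725e-04]), 'wrist_force': array([ 0.14956395,  0.70987292, -0.09636619]), 'moment': array([-0.03409175, -0.00747748, -0.04165258]), 'opening': 0.08534966686778019}
```

View pics/top0.png

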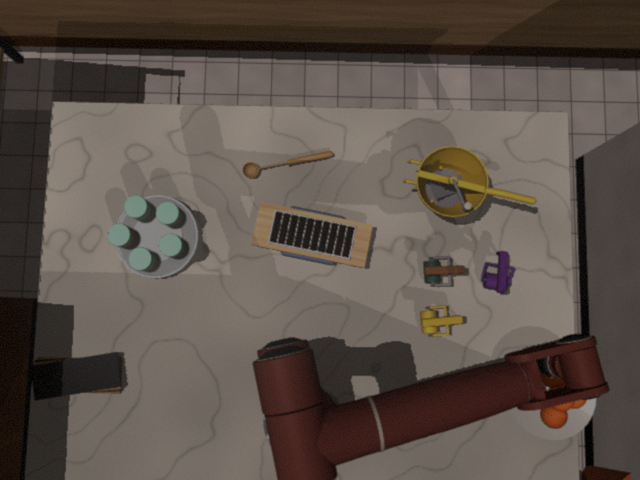

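View pics/side0.png

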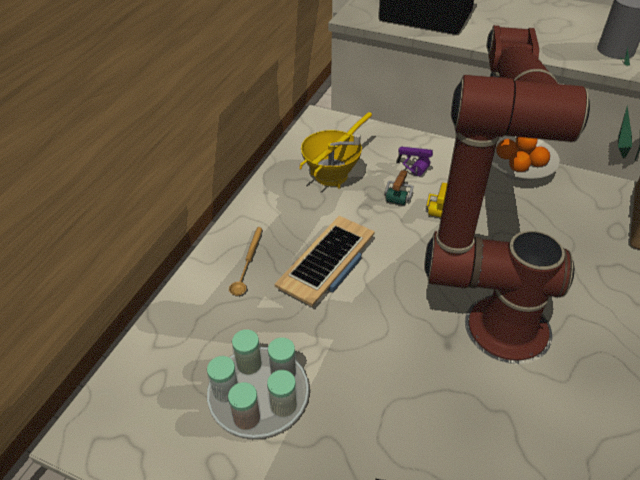

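The top view has the green roller at about (445,271), its drum on the left and the bar's tail on the right. The board's centre is at about (314,235), the yellow look-alike at (442,320), the purple one at (498,273) and the mill at (453,182). The side view agrees.

```bash
python3 - <<'E'
from h import *
im=vision.read_camera('top')[:,:,::-1].copy()
a=cv2.resize(im[190:280,240:390],None,fx=5,fy=5,interpolation=cv2.INTER_CUBIC)[:, :750]
b=cv2.resize(im[245:297,410:535],None,fx=6,fy=6,interpolation=cv2.INTER_CUBIC)
a=a[:290+160]
cv2.imwrite('pics/a.png',a); cv2.imwrite('pics/b.png',b)
s=vision.read_camera('side')[:,:,::-1]
cv2.imwrite('pics/c.png',cv2.resize(s[150:310,270:450],None,fx=3.7,fy=3.7,interpolation=cv2.INTER_CUBIC))
E
```

```text
(no output)
```

View pics/a.png

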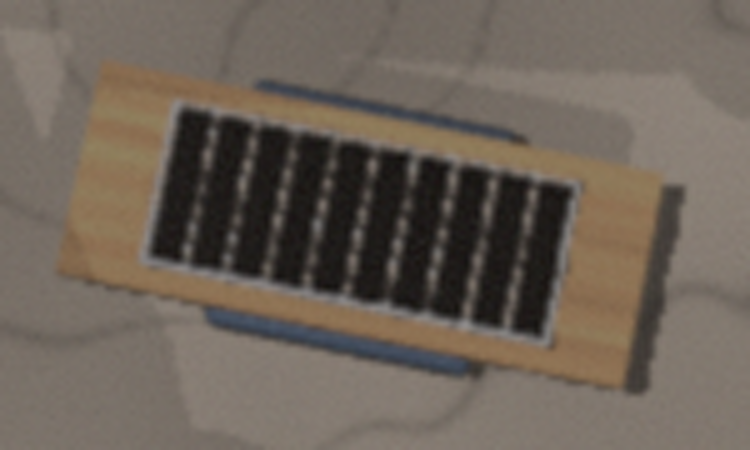

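View pics/b.png

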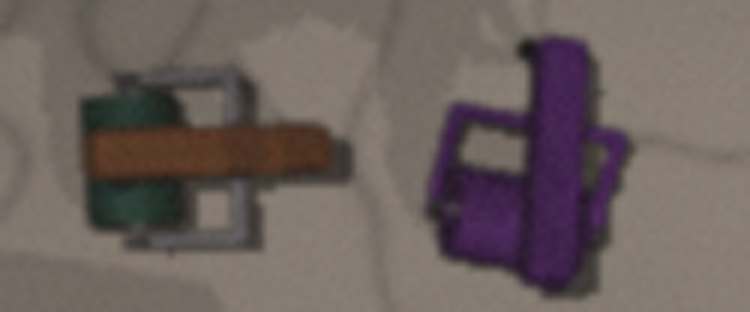

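Crop a shows the board's corners at (105,60), (663,175), (630,390) and (58,275). Crop b shows the bar's front end at (86,155), its tail at (330,147), and the drum at x 85–180, y 92–228.

```bash
python3 - <<'E'
from h import *
P=[ray('top',240+u/5,190+v/5,.042) for u,v in((105,60),(663,175),(630,390),(58,275))]
for p in P: print(p.round(4))
c=np.mean(P,0); e=(P[1]+P[2]-P[0]-P[3])/2; print('board c',c.round(4),'len',np.linalg.norm(e),'dir',e/np.linalg.norm(e),'w',np.linalg.norm(P[0]+P[1]-P[2]-P[3])/2)
T=[ray('top',240+u/5,190+v/5,.050) for u,v in((180,106),(577,185),(547,343),(148,260))]
print('strip c',np.mean(T,0).round(4),'len',np.linalg.norm(T[1]+T[2]-T[0]-T[3])/2)
f=ray('top',410+86/6,245+155/6,.098); b=ray('top',410+330/6,245+147/6,.06)
print('bar f',f.round(4),'b',b.round(4),'len',np.linalg.norm(f-b)); d=(f-b)/np.linalg.norm((f-b)[:2]); print('ang',np.degrees(np.arctan2(d[1],d[0])))
dr=np.mean([ray('top',410+u/6,245+v/6,.03) for u,v in((85,100),(92,228),(180,92),(187,225))],0); print('drum',dr)
d[2]=0; g=dr-.009*d/np.linalg.norm(d[:2]);print('grip',g,'yoke mid',[ray('top',410+x/6,245+y/6,.03).round(4) for x,y in((125,78),(135,240),(240,70),(245,242))])
from scipy.spatial.transform import Rotation as R
q=env.get_obs()['eef_rot']; print(R.from_quat([*q[1:],q[0]]).as_matrix().round(3))
E
```

```text
[0.6386 0.1373 0.042 ]
[ 0.5763 -0.1943  0.042 ]
[ 0.4487 -0.176   0.042 ]
[0.5098 0.161  0.042 ]
board c [ 0.5434 -0.018   0.042 ] len 0.33997349013962835 dir [-0.18141171 -0.98340724  0.        ] w 0.12993120305637706
strip c [ 0.543  -0.0176  0.05  ] len 0.2384086969094598
bar f [ 0.4398 -0.3364  0.098 ] b [ 0.4487 -0.4614  0.06  ] len 0.13089428317008436
ang 94.08725500678894
drum [ 0.44215465 -0.37364861  0.03      ]
grip [ 0.44279613 -0.38262572  0.03      ] yoke mid [array([ 0.483 , -0.3684,  0.03  ]), array([ 0.4035, -0.373 ,  0.03  ]), array([ 0.4881, -0.4251,  0.03  ]), array([ 0.4036, -0.4269,  0.03  ])]
[[ 0.346 -0.938 -0.   ]
 [-0.938 -0.346  0.001]
 [-0.001 -0.    -1.   ]]
```

View pics/c.png

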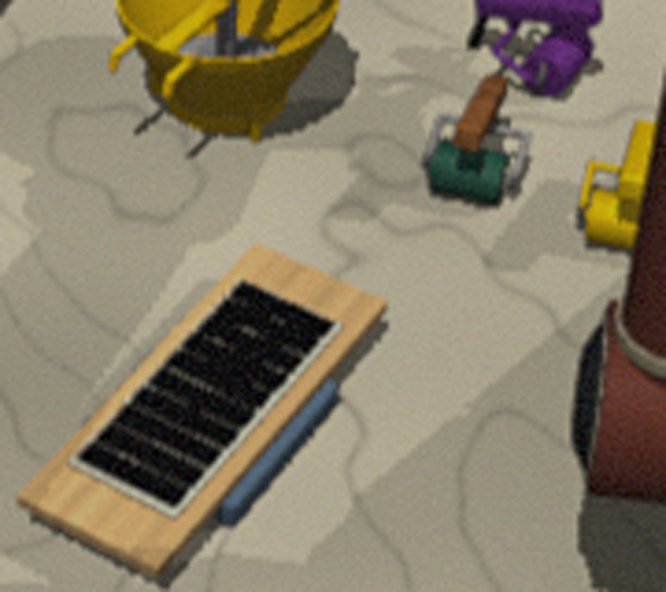

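Measured sizes match: board 340 x 130 mm, bar about 131 mm. Next I compute the grasp approach, with the tool tilted 15° to sit square to the bar.

```bash
cat >> h.py <<'E'
from scipy.spatial.transform import Rotation as Rt
def cur():
    o=env.get_obs(); q=o['eef_rot']; return o,np.array(o['ee_pos']),Rt.from_quat([*q[1:],q[0]])
def target(yawf,tilt):
    "yawf: roller forward deg; tilt: deg of tool leaning (15 = square to standing bar)"
    f=np.array([np.cos(np.radians(yawf)),np.sin(np.radians(yawf)),0]); t=np.radians(tilt)
    z=f*np.sin(t)-np.array([0,0,np.cos(t)]); x=np.array([f[1],-f[0],0]); return Rt.from_matrix(np.c_[x,np.cross(z,x),z]),z,f
def go(p,yawf,tilt):
    o,c,r=cur(); T=target(yawf,tilt)[0]; d=(np.array(p)-c)/.03; w=np.degrees((T*r.inv()).as_rotvec())
    print('t',round(o['time_s'],2),'tx..',d.round(2),'w',w.round(1),'F',np.round(o['wrist_force'],1),'op',round(o['opening'],4))
E
python3 - <<'E'
from h import *
G=np.array([.443,-.383,.078]); T,z,f=target(93.5,15)
print(z); go(G-z*.086,93.5,15); go(G-z*.086,93.5,0)
E
```

```text
[-0.01580052  0.2583363  -0.96592583]
t 0.2 tx.. [ 7.62  6.03 -3.15] w [13.4 -8.8 72.8] F [-0.3 -0.1 -0.1] op 0.0856
t 0.2 tx.. [ 7.62  6.03 -3.15] w [-0.1 -0.1 73.3] F [-0.3 -0.1 -0.1] op 0.0856
```

```bash
python3 -m inch '[{"hand":1,"tx":3.8,"ty":3,"tz":-0.5,"wz":35},{"hand":1,"tx":3.8,"ty":3,"tz":-0.5,"wz":35},{"hand":1,"tx":3.8,"ty":3,"tz":-0.5,"wz":35},{"hand":1,"tx":3.8,"ty":3,"tz":-0.5,"wz":35},{"hand":1,"tx":3.8,"ty":3,"tz":-0.5,"wz":35}]'
python3 -m inch '[{"hand":1,"tx":3.8,"ty":3,"tz":-1,"wz":35},{"hand":1,"tx":3.8,"ty":3,"tz":-1,"wz":35},{"hand":1,"tx":3.8,"ty":3,"tz":-1,"wz":35},{"hand":1,"tx":3.8,"ty":3,"tz":-1,"wz":35},{"hand":1,"tx":3.8,"ty":3,"tz":-1,"wz":35}]'
python3 - <<'E'
from h import *
G=np.array([.443,-.383,.078]); T,z,f=target(93.5,15)
go(G-z*.086,93.5,15)
E
```

```text
t 0.2 tx.. [ 7.62  6.03 -3.15] w [13.4 -8.8 72.8] F [-0.3 -0.1 -0.1] op 0.0856invalid input
invalid input
```

```bash
python3 -m inch '[{"hand":1,"tx":3.8,"ty":3,"tz":-0.5,"wx":0,"wy":0,"wz":35},{"hand":1,"tx":3.8,"ty":3,"tz":-0.5,"wx":0,"wy":0,"wz":35},{"hand":1,"tx":3.8,"ty":3,"tz":-0.5,"wx":0,"wy":0,"wz":35},{"hand":1,"tx":3.8,"ty":3,"tz":-0.5,"wx":0,"wy":0,"wz":35},{"hand":1,"tx":3.8,"ty":3,"tz":-0.5,"wx":0,"wy":0,"wz":35}]'
python3 - <<'E'
from h import *
G=np.array([.443,-.383,.078]); T,z,f=target(93.5,15)
go(G-z*.086,93.5,15)
E
```

```text
time_s: 0.62
ee_pos: [0.3329, -0.4932, 0.2402]
eef_rot: [-0.001, 0.956, -0.294, -0.0]
wrist_force: [0.7, -0.7, 0.0]
opening: 0.0855
t 0.62 tx.. [ 3.72  2.93 -2.64] w [14.6 -4.1 37.4] F [ 0.7 -0.7  0. ] op 0.0855
```

```bash
python3 -m inch '[{"hand":1,"tx":3.72,"ty":2.93,"tz":-1.5,"wx":0,"wy":0,"wz":35},{"hand":1,"tx":3.72,"ty":2.93,"tz":-1.5,"wx":0,"wy":0,"wz":35},{"hand":1,"tx":3.72,"ty":2.93,"tz":-1.5,"wx":0,"wy":0,"wz":35},{"hand":1,"tx":3.72,"ty":2.93,"tz":-1.5,"wx":0,"wy":0,"wz":35},{"hand":1,"tx":3.72,"ty":2.93,"tz":-1.5,"wx":0,"wy":0,"wz":35}]'
python3 -m inch '[{"hand":1,"tx":0,"ty":0,"tz":-1,"wx":15,"wy":0,"wz":2.4},{"hand":1,"tx":0,"ty":0,"tz":-1,"wx":15,"wy":0,"wz":2.4},{"hand":1,"tx":0,"ty":0,"tz":-1,"wx":15,"wy":0,"wz":2.4},{"hand":1,"tx":0,"ty":0,"tz":-1,"wx":15,"wy":0,"wz":2.4}]'
python3 - <<'E'
from h import *
G=np.array([.443,-.383,.078]); T,z,f=target(93.5,15)
go(G-z*.086,93.5,15)
snap('side','d.png',(330,100,490,240),4.5)
t=vision.read_camera('top')[:,:,::-1]
print(proj('top',[[.443,-.383,.09]]),proj('side',[[.443,-.383,.09]]))
E
```

```text
time_s: 1.03
ee_pos: [0.4437, -0.4044, 0.1934]
eef_rot: [-0.002, 1.0, 0.007, -0.001]
wrist_force: [-0.6, -0.8, -0.3]
opening: 0.0857
time_s: 1.37
ee_pos: [0.4412, -0.4096, 0.1653]
eef_rot: [-0.13, 0.991, 0.022, -0.0]
wrist_force: [0.4, -0.6, -0.1]
opening: 0.0855
t 1.37 tx.. [ 0.11  0.15 -0.14] w [0.  0.3 1. ] F [ 0.4 -0.6 -0.1] op 0.0855
[[440.16133004 270.23098828]] [[399.44306312 178.26989359]]
```

View pics/d.png

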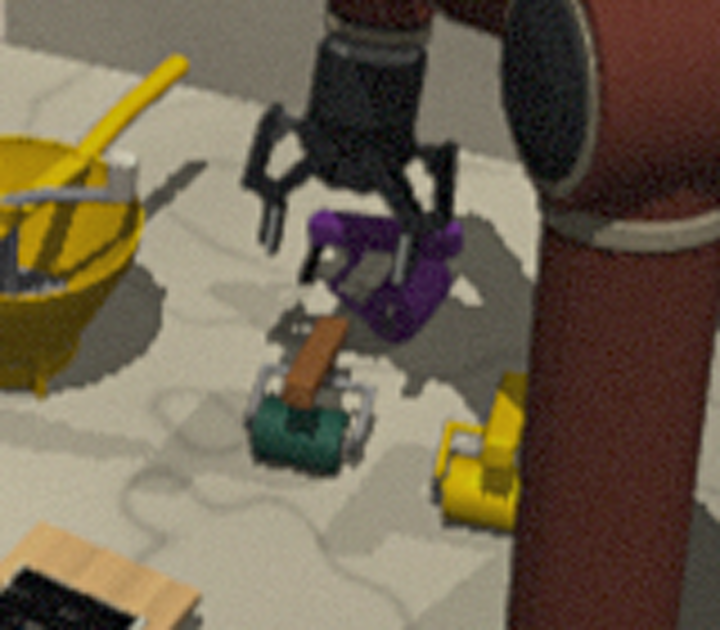

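The gripper hangs above the bar, jaws across it, as planned. Now I descend and close.

```bash
python3 -m inch '[{"hand":1,"tx":0.07,"ty":0.42,"tz":-1.4,"wx":0,"wy":0,"wz":1},{"hand":1,"tx":0.07,"ty":0.84,"tz":-2.7,"wx":0,"wy":0,"wz":1},{"hand":1,"tx":0.07,"ty":0.84,"tz":-2.7,"wx":0,"wy":0,"wz":1},{"hand":1,"tx":0.07,"ty":0.84,"tz":-2.7,"wx":0,"wy":0,"wz":1},{"hand":1,"tx":0.07,"ty":0.84,"tz":-2.7,"wx":0,"wy":0,"wz":1}]'
for i in 1 2 3; do python3 -m inch '[{"hand":0,"tx":0,"ty":0,"tz":0,"wx":0,"wy":0,"wz":0},{"hand":0,"tx":0,"ty":0,"tz":0,"wx":0,"wy":0,"wz":0},{"hand":0,"tx":0,"ty":0,"tz":0,"wx":0,"wy":0,"wz":0},{"hand":0,"tx":0,"ty":0,"tz":0,"wx":0,"wy":0,"wz":0},{"hand":0,"tx":0,"ty":0,"tz":0,"wx":0,"wy":0,"wz":0}]'; done
python3 - <<'E'
from h import *
print(cur()[0]['moment'])
snap('side','e.png',(350,130,470,220),6)
E
```

```text
time_s: 1.88
ee_pos: [0.4445, -0.3842, 0.0877]
eef_rot: [-0.129, 0.991, 0.032, -0.0]
wrist_force: [0.8, -0.8, 1.0]
opening: 0.0853
time_s: 2.3
ee_pos: [0.4439, -0.384, 0.0861]
eef_rot: [-0.13, 0.991, 0.031, -0.0]
wrist_force: [-1.2, 0.7, -0.4]
opening: 0.0257
time_s: 2.72
ee_pos: [0.4437, -0.3839, 0.0862]
eef_rot: [-0.13, 0.991, 0.031, -0.001]
wrist_force: [-1.6, -0.3, 5.6]
opening: 0.023
time_s: 3.13
ee_pos: [0.4437, -0.3839, 0.0862]
eef_rot: [-0.13, 0.991, 0.031, -0.001]
wrist_force: [-2.0, -0.4, 5.3]
opening: 0.0232
[0.08360247 0.43731956 0.12406363]
```

View pics/e.png

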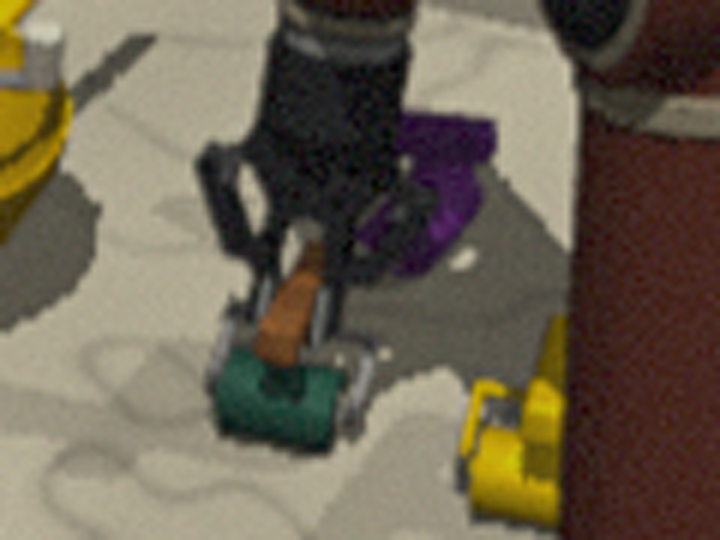

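The jaws closed on the bar at 23 mm. Lift, level the bar, and move towards the near end of the board, going y first to keep clear of the mill.

```bash
python3 -m inch '[{"hand":0,"tx":0,"ty":0,"tz":1,"wx":0,"wy":0,"wz":0},{"hand":0,"tx":0,"ty":0,"tz":2,"wx":0,"wy":0,"wz":0},{"hand":0,"tx":0,"ty":0,"tz":3.5,"wx":0,"wy":0,"wz":0},{"hand":0,"tx":0,"ty":0,"tz":3.5,"wx":0,"wy":0,"wz":0},{"hand":0,"tx":0,"ty":0,"tz":3.5,"wx":0,"wy":0,"wz":0}]'
python3 -m inch '[{"hand":0,"tx":0,"ty":1,"tz":0,"wx":-4,"wy":0,"wz":0},{"hand":0,"tx":0,"ty":2,"tz":0,"wx":-8,"wy":0,"wz":0},{"hand":0,"tx":0,"ty":3,"tz":0,"wx":-12,"wy":0,"wz":0},{"hand":0,"tx":0,"ty":4,"tz":0,"wx":-15,"wy":0,"wz":0},{"hand":0,"tx":0,"ty":4,"tz":0,"wx":-15,"wy":0,"wz":0}]'
python3 - <<'E'
from h import *
go([.524,-.1232,.17],79.5,0)
E
```

```text
time_s: 3.6
ee_pos: [0.4447, -0.3846, 0.1927]
eef_rot: [-0.128, 0.991, 0.032, 0.001]
wrist_force: [-0.4, -0.7, -5.7]
opening: 0.023
time_s: 4.02
ee_pos: [0.4414, -0.2559, 0.1849]
eef_rot: [-0.004, 0.999, 0.034, -0.008]
wrist_force: [1.2, 1.1, -5.8]
opening: 0.0229
t 4.02 tx.. [ 2.75  4.42 -0.5 ] w [ -0.6  -0.9 -14.4] F [ 1.2  1.1 -5.8] op 0.0229
```

```bash
python3 -m inch '[{"hand":0,"tx":0.6,"ty":1.1,"tz":0,"wx":0,"wy":0,"wz":-4},{"hand":0,"tx":1.3,"ty":2.2,"tz":0,"wx":0,"wy":0,"wz":-8},{"hand":0,"tx":2,"ty":3.3,"tz":0,"wx":0,"wy":0,"wz":-12},{"hand":0,"tx":2.75,"ty":4.42,"tz":0,"wx":-0.6,"wy":-0.9,"wz":-14.4},{"hand":0,"tx":2.75,"ty":4.42,"tz":0,"wx":-0.6,"wy":-0.9,"wz":-14.4}]'
python3 -m inch '[{"hand":0,"tx":0,"ty":0,"tz":0,"wx":0,"wy":0,"wz":0},{"hand":0,"tx":0,"ty":0,"tz":0,"wx":0,"wy":0,"wz":0},{"hand":0,"tx":0,"ty":0,"tz":0,"wx":0,"wy":0,"wz":0},{"hand":0,"tx":0,"ty":0,"tz":0,"wx":0,"wy":0,"wz":0}]'
python3 - <<'E'
from h import *
go([.524,-.1232,.17],79.5,0)
im=vision.read_camera('side')[:,:,::-1]; cv2.imwrite('pics/f.png',cv2.resize(im[150:310,260:430],None,fx=3.6,fy=3.6,interpolation=cv2.INTER_CUBIC))
E
```

```text
time_s: 4.43
ee_pos: [0.527, -0.1244, 0.1866]
eef_rot: [0.002, 0.996, -0.092, 0.001]
wrist_force: [-1.1, -0.9, -4.9]
opening: 0.023
time_s: 4.77
ee_pos: [0.5252, -0.1318, 0.1892]
eef_rot: [0.005, 0.995, -0.095, 0.002]
wrist_force: [0.4, -1.5, -5.0]
opening: 0.023
t 4.77 tx.. [-0.04  0.29 -0.64] w [0.5 0.2 0.5] F [ 0.4 -1.5 -5. ] op 0.023
```

View pics/f.png

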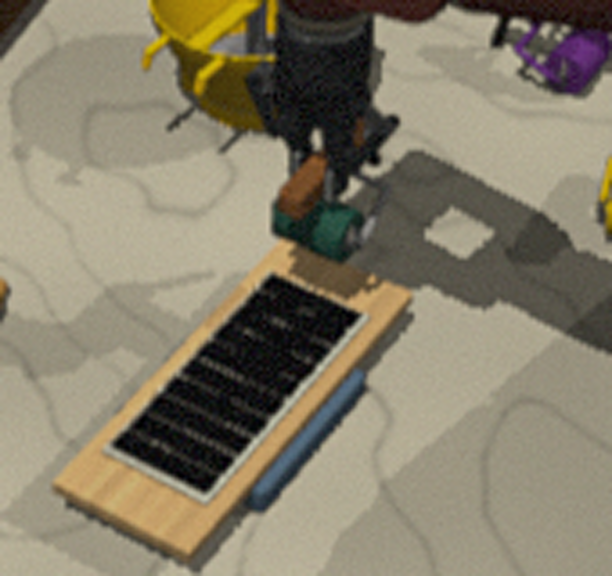

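The roller is held level over the near end of the strip. The drum's centre is at about (322,228) in the crop, which is side pixel (349,213).

```bash
python3 -c "
from h import *
print(proj('side',[[.5243,-.1367,.1262]]))"
python3 -m inch '[{"hand":0,"tx":0,"ty":0.29,"tz":-0.7,"wx":0.5,"wy":0.2,"wz":0.5},{"hand":0,"tx":0,"ty":0.29,"tz":-1.4,"wx":0.5,"wy":0.2,"wz":0.5},{"hand":0,"tx":0,"ty":0.29,"tz":-1.4,"wx":0.5,"wy":0.2,"wz":0.5},{"hand":0,"tx":0,"ty":0.29,"tz":-1.4,"wx":0.5,"wy":0.2,"wz":0.5}]'
python3 -m inch '[{"hand":0,"tx":0,"ty":0,"tz":-0.2,"wx":0,"wy":0,"wz":0},{"hand":0,"tx":0,"ty":0,"tz":-0.2,"wx":0,"wy":0,"wz":0},{"hand":0,"tx":0,"ty":0,"tz":-0.2,"wx":0,"wy":0,"wz":0}]'

```

```text
[[348.7495526  210.79192101]]
time_s: 5.15
ee_pos: [0.5247, -0.1224, 0.1469]
eef_rot: [0.0, 0.996, -0.091, -0.001]
wrist_force: [0.7, -0.4, -3.9]
opening: 0.0231
time_s: 5.4
ee_pos: [0.5266, -0.1225, 0.1433]
eef_rot: [0.001, 0.996, -0.09, 0.001]
wrist_force: [-0.1, 0.0, -4.7]
opening: 0.0233
```

```bash
for i in 1 2 3; do python3 -m inch '[{"hand":0,"tx":0,"ty":0,"tz":-0.1,"wx":0,"wy":0,"wz":0},{"hand":0,"tx":0,"ty":0,"tz":-0.1,"wx":0,"wy":0,"wz":0}]' | grep -E 'pos|force'; done
```

```text
ee_pos: [0.5263, -0.1222, 0.1395]
wrist_force: [-0.2, 0.3, -4.8]
ee_pos: [0.5264, -0.1222, 0.1365]
wrist_force: [-0.1, -0.2, -2.8]
ee_pos: [0.5265, -0.1223, 0.1338]
wrist_force: [-0.2, -0.4, 0.7]
```

```bash
for i in 1 2 3; do python3 -m inch '[{"hand":0,"tx":0,"ty":0,"tz":-0.1,"wx":0,"wy":0,"wz":0},{"hand":0,"tx":0,"ty":0,"tz":-0.1,"wx":0,"wy":0,"wz":0}]' | grep -E 'pos|force'; done
```

```text
ee_pos: [0.5267, -0.1224, 0.1311]
wrist_force: [-1.2, -0.7, 3.7]
ee_pos: [0.5268, -0.1226, 0.1285]
wrist_force: [-1.0, -0.9, 6.5]
ee_pos: [0.5269, -0.1227, 0.1257]
wrist_force: [-2.3, -0.8, 7.4]
```

```bash
for i in 1 2 3; do python3 -m inch '[{"hand":0,"tx":0,"ty":0,"tz":-0.1,"wx":0,"wy":0,"wz":0},{"hand":0,"tx":0,"ty":0,"tz":-0.1,"wx":0,"wy":0,"wz":0}]' | grep -E 'pos|force'; done
```

```text
ee_pos: [0.527, -0.1228, 0.123]
wrist_force: [-2.6, -1.6, 9.2]
ee_pos: [0.5272, -0.1231, 0.1207]
wrist_force: [-2.7, -1.9, 12.3]
ee_pos: [0.5273, -0.1235, 0.1184]
wrist_force: [-4.5, -1.3, 14.8]
```

Net pressure is about 20 N at the near end. Now I roll towards the middle along (0.18, 0.98), rising as the board stiffens.

```bash
for i in 1 2 3; do python3 -m inch '[{"hand":0,"tx":0.018,"ty":0.1,"tz":0.02,"wx":0,"wy":0,"wz":0},{"hand":0,"tx":0.036,"ty":0.2,"tz":0.04,"wx":0,"wy":0,"wz":0}]' | grep -E 'pos|force'; done
```

```text
ee_pos: [0.5284, -0.1193, 0.1204]
wrist_force: [-5.9, -9.4, 15.1]
ee_pos: [0.5296, -0.1128, 0.1216]
wrist_force: [-6.4, -4.0, 15.2]
ee_pos: [0.5308, -0.1056, 0.1227]
wrist_force: [-5.5, -2.5, 15.1]
```

```bash
for i in 1 2 3 4; do python3 -m inch '[{"hand":0,"tx":0.015,"ty":0.1,"tz":0.018,"wx":0,"wy":0,"wz":0},{"hand":0,"tx":0.03,"ty":0.2,"tz":0.036,"wx":0,"wy":0,"wz":0}]' | grep -E 'pos|force'; done
```

```text
ee_pos: [0.5318, -0.0994, 0.1239]
wrist_force: [-5.7, -2.1, 15.2]
ee_pos: [0.5327, -0.0949, 0.1253]
wrist_force: [-7.3, -8.7, 16.4]
ee_pos: [0.5337, -0.0886, 0.1264]
wrist_force: [-4.6, -4.5, 15.3]
ee_pos: [0.5348, -0.0815, 0.1273]
wrist_force: [-4.7, -2.2, 14.5]
```

```bash
for i in 1 2 3 4; do python3 -m inch '[{"hand":0,"tx":0.018,"ty":0.1,"tz":0.014,"wx":0,"wy":0,"wz":0},{"hand":0,"tx":0.036,"ty":0.2,"tz":0.028,"wx":0,"wy":0,"wz":0}]' | grep -E 'pos|force'; done
```

```text
ee_pos: [0.5359, -0.0752, 0.1282]
wrist_force: [-4.5, -1.8, 14.7]
ee_pos: [0.5368, -0.0706, 0.1294]
wrist_force: [-6.4, -7.7, 17.8]
ee_pos: [0.5379, -0.0643, 0.1301]
wrist_force: [-5.2, -3.9, 15.9]
ee_pos: [0.5391, -0.0571, 0.1307]
wrist_force: [-5.0, -0.2, 15.5]
```

```bash
for i in 1 2 3 4; do python3 -m inch '[{"hand":0,"tx":0.018,"ty":0.1,"tz":0.01,"wx":0,"wy":0,"wz":0},{"hand":0,"tx":0.036,"ty":0.2,"tz":0.02,"wx":0,"wy":0,"wz":0}]' | grep -E 'pos|force'; done
```

```text
ee_pos: [0.5402, -0.0508, 0.1313]
wrist_force: [-5.1, -0.7, 16.0]
ee_pos: [0.5411, -0.0464, 0.1321]
wrist_force: [-6.8, -8.2, 15.4]
ee_pos: [0.5422, -0.0401, 0.1326]
wrist_force: [-4.5, -2.6, 14.0]
ee_pos: [0.5434, -0.0328, 0.1328]
wrist_force: [-4.1, -1.0, 13.7]
```

```bash
for i in 1 2 3 4; do python3 -m inch '[{"hand":0,"tx":0.018,"ty":0.1,"tz":0,"wx":0,"wy":0,"wz":0},{"hand":0,"tx":0.036,"ty":0.2,"tz":0.0,"wx":0,"wy":0,"wz":0}]' | grep -E 'pos|force'; done
```

```text
ee_pos: [0.5446, -0.0264, 0.133]
wrist_force: [-3.8, -0.5, 14.9]
ee_pos: [0.5455, -0.0216, 0.1331]
wrist_force: [-6.5, -7.6, 16.5]
ee_pos: [0.5466, -0.0157, 0.1332]
wrist_force: [-5.9, -3.3, 16.1]
ee_pos: [0.5478, -0.0085, 0.1331]
wrist_force: [-4.1, 0.6, 15.8]
```

```bash
for i in 1 2 3 4; do python3 -m inch '[{"hand":0,"tx":0.018,"ty":0.1,"tz":-0.004,"wx":0,"wy":0,"wz":0},{"hand":0,"tx":0.036,"ty":0.2,"tz":-0.008,"wx":0,"wy":0,"wz":0}]' | grep -E 'pos|force'; done
```

```text
ee_pos: [0.549, -0.0021, 0.1329]
wrist_force: [-4.5, -0.6, 15.4]
ee_pos: [0.5499, 0.0032, 0.1326]
wrist_force: [-5.0, -5.4, 15.6]
ee_pos: [0.551, 0.0086, 0.1324]
wrist_force: [-5.6, -2.9, 15.8]
ee_pos: [0.5523, 0.0158, 0.1321]
wrist_force: [-3.6, 0.6, 15.0]
```

```bash
for i in 1 2 3 4; do python3 -m inch '[{"hand":0,"tx":0.018,"ty":0.1,"tz":-0.01,"wx":0,"wy":0,"wz":0},{"hand":0,"tx":0.036,"ty":0.2,"tz":-0.02,"wx":0,"wy":0,"wz":0}]' | grep -E 'pos|force'; done
```

```text
ee_pos: [0.5534, 0.0222, 0.1316]
wrist_force: [-3.8, 0.9, 15.1]
ee_pos: [0.5544, 0.0276, 0.1309]
wrist_force: [-4.3, -5.6, 13.4]
ee_pos: [0.5554, 0.0329, 0.1302]
wrist_force: [-3.7, -2.8, 14.1]
ee_pos: [0.5567, 0.04, 0.1297]
wrist_force: [-4.1, 1.7, 14.9]
```

```bash
for i in 1 2 3 4; do python3 -m inch '[{"hand":0,"tx":0.018,"ty":0.1,"tz":-0.014,"wx":0,"wy":0,"wz":0},{"hand":0,"tx":0.036,"ty":0.2,"tz":-0.028,"wx":0,"wy":0,"wz":0}]' | grep -E 'pos|force'; done
```

```text
ee_pos: [0.5579, 0.0465, 0.129]
wrist_force: [-3.5, 1.5, 15.1]
ee_pos: [0.5588, 0.0521, 0.128]
wrist_force: [-4.7, -4.0, 13.7]
ee_pos: [0.5598, 0.0572, 0.1269]
wrist_force: [-4.0, -2.6, 14.1]
ee_pos: [0.5611, 0.0643, 0.1262]
wrist_force: [-3.4, 2.1, 15.2]
```

```bash
for i in 1 2 3 4; do python3 -m inch '[{"hand":0,"tx":0.018,"ty":0.1,"tz":-0.019,"wx":0,"wy":0,"wz":0},{"hand":0,"tx":0.036,"ty":0.2,"tz":-0.038,"wx":0,"wy":0,"wz":0}]' | grep -E 'pos|force'; done
```

```text
ee_pos: [0.5623, 0.0708, 0.1252]
wrist_force: [-3.5, 1.7, 13.9]
ee_pos: [0.5633, 0.0763, 0.1239]
wrist_force: [-3.7, -3.0, 11.8]
ee_pos: [0.5641, 0.0814, 0.1225]
wrist_force: [-3.3, -3.4, 13.2]
ee_pos: [0.5656, 0.0885, 0.1216]
wrist_force: [-3.5, 2.1, 13.7]
```

```bash
python3 -m inch '[{"hand":0,"tx":0.018,"ty":0.1,"tz":-0.025,"wx":0,"wy":0,"wz":0},{"hand":0,"tx":0.036,"ty":0.2,"tz":-0.05,"wx":0,"wy":0,"wz":0}]' | grep -E 'pos|force'
python3 -m inch '[{"hand":0,"tx":0.012,"ty":0.07,"tz":-0.04,"wx":0,"wy":0,"wz":0},{"hand":0,"tx":0.02,"ty":0.12,"tz":-0.07,"wx":0,"wy":0,"wz":0},{"hand":0,"tx":0.02,"ty":0.12,"tz":-0.07,"wx":0,"wy":0,"wz":0},{"hand":0,"tx":0.02,"ty":0.12,"tz":-0.07,"wx":0,"wy":0,"wz":0}]' | grep -E 'pos|force'
for i in 1 2 3; do python3 -m inch '[{"hand":0,"tx":-0.018,"ty":-0.1,"tz":0.019,"wx":0,"wy":0,"wz":0},{"hand":0,"tx":-0.036,"ty":-0.2,"tz":0.038,"wx":0,"wy":0,"wz":0}]' | grep -E 'pos|force'; done
python3 - <<'E'
from h import *
go(cur()[1],79.5,0)
E
```

```text
ee_pos: [0.5667, 0.095, 0.1202]
wrist_force: [-1.9, 2.4, 12.8]
ee_pos: [0.5675, 0.099, 0.1184]
wrist_force: [-2.3, 2.4, 14.3]
ee_pos: [0.5664, 0.0931, 0.1196]
wrist_force: [-2.3, 3.9, 14.2]
ee_pos: [0.5654, 0.0868, 0.1209]
wrist_force: [-2.8, 3.0, 14.2]
ee_pos: [0.5643, 0.081, 0.1221]
wrist_force: [-3.2, 2.8, 15.9]
t 13.73 tx.. [0. 0. 0.] w [-0.1  0.4 -0.1] F [-3.2  2.8 15.9] op 0.0231
```

```bash
for i in 1 2; do python3 -m inch '[{"hand":0,"tx":-0.036,"ty":-0.2,"tz":0.042,"wx":0,"wy":0,"wz":0},{"hand":0,"tx":-0.072,"ty":-0.4,"tz":0.082,"wx":0,"wy":0,"wz":0}]' | grep -E 'pos|force'; done
for i in 1 2; do python3 -m inch '[{"hand":0,"tx":-0.036,"ty":-0.2,"tz":0.028,"wx":0,"wy":0,"wz":0},{"hand":0,"tx":-0.072,"ty":-0.4,"tz":0.058,"wx":0,"wy":0,"wz":0}]' | grep -E 'pos|force'; done
```

```text
ee_pos: [0.5621, 0.0688, 0.1246]
wrist_force: [-3.0, 3.5, 15.9]
ee_pos: [0.5598, 0.0566, 0.127]
wrist_force: [-2.7, 4.0, 16.1]
ee_pos: [0.5576, 0.0443, 0.1288]
wrist_force: [-4.1, 3.1, 15.5]
ee_pos: [0.5554, 0.0322, 0.1305]
wrist_force: [-3.3, 3.5, 15.0]
```

```bash
for i in 1 2; do python3 -m inch '[{"hand":0,"tx":-0.036,"ty":-0.2,"tz":0.016,"wx":0,"wy":0,"wz":0},{"hand":0,"tx":-0.072,"ty":-0.4,"tz":0.033,"wx":0,"wy":0,"wz":0}]' | grep -E 'pos|force'; done
for i in 1 2; do python3 -m inch '[{"hand":0,"tx":-0.036,"ty":-0.2,"tz":0.006,"wx":0,"wy":0,"wz":0},{"hand":0,"tx":-0.072,"ty":-0.4,"tz":0.012,"wx":0,"wy":0,"wz":0}]' | grep -E 'pos|force'; done
```

```text
ee_pos: [0.5532, 0.02, 0.1315]
wrist_force: [-3.9, 2.3, 17.0]
ee_pos: [0.551, 0.0079, 0.1325]
wrist_force: [-3.7, 2.7, 15.7]
ee_pos: [0.5488, -0.0044, 0.1329]
wrist_force: [-4.6, 1.9, 15.8]
ee_pos: [0.5466, -0.0165, 0.133]
wrist_force: [-4.4, 1.9, 15.3]
```

```bash
for i in 1 2; do python3 -m inch '[{"hand":0,"tx":-0.036,"ty":-0.2,"tz":-0.005,"wx":0,"wy":0,"wz":0},{"hand":0,"tx":-0.072,"ty":-0.4,"tz":-0.01,"wx":0,"wy":0,"wz":0}]' | grep -E 'pos|force'; done
for i in 1 2; do python3 -m inch '[{"hand":0,"tx":-0.036,"ty":-0.2,"tz":-0.02,"wx":0,"wy":0,"wz":0},{"hand":0,"tx":-0.072,"ty":-0.4,"tz":-0.038,"wx":0,"wy":0,"wz":0}]' | grep -E 'pos|force'; done
```

```text
ee_pos: [0.5444, -0.0288, 0.1328]
wrist_force: [-3.4, 1.4, 15.4]
ee_pos: [0.5423, -0.0409, 0.1322]
wrist_force: [-2.4, 1.6, 14.7]
ee_pos: [0.5401, -0.0532, 0.1312]
wrist_force: [-3.2, 0.8, 14.6]
ee_pos: [0.538, -0.0653, 0.13]
wrist_force: [-3.3, 1.0, 14.4]
```

```bash
for i in 1 2; do python3 -m inch '[{"hand":0,"tx":-0.036,"ty":-0.2,"tz":-0.03,"wx":0,"wy":0,"wz":0},{"hand":0,"tx":-0.072,"ty":-0.4,"tz":-0.06,"wx":0,"wy":0,"wz":0}]' | grep -E 'pos|force'; done
for i in 1 2; do python3 -m inch '[{"hand":0,"tx":-0.036,"ty":-0.2,"tz":-0.04,"wx":0,"wy":0,"wz":0},{"hand":0,"tx":-0.072,"ty":-0.4,"tz":-0.078,"wx":0,"wy":0,"wz":0}]' | grep -E 'pos|force'; done
```

```text
ee_pos: [0.5358, -0.0775, 0.1282]
wrist_force: [-3.0, 0.5, 14.8]
ee_pos: [0.5337, -0.0896, 0.1263]
wrist_force: [-2.9, 0.0, 13.7]
ee_pos: [0.5315, -0.1019, 0.124]
wrist_force: [-2.8, -1.1, 14.4]
ee_pos: [0.5294, -0.114, 0.1215]
wrist_force: [-2.3, 0.7, 13.1]
```

No tile-edge bumps came up on the return pass, so the tiles are home. I lift off and carry the roller to bare worktop at about (0.45, -0.30).

```bash
python3 -m inch '[{"hand":0,"tx":-0.036,"ty":-0.2,"tz":-0.04,"wx":0,"wy":0,"wz":0},{"hand":0,"tx":-0.036,"ty":-0.2,"tz":-0.04,"wx":0,"wy":0,"wz":0},{"hand":0,"tx":-0.036,"ty":-0.2,"tz":0.3,"wx":0,"wy":0,"wz":0},{"hand":0,"tx":-0.036,"ty":-0.2,"tz":1.2,"wx":0,"wy":0,"wz":0},{"hand":0,"tx":-0.036,"ty":-0.2,"tz":2.3,"wx":0,"wy":0,"wz":0}]'
python3 -m inch '[{"hand":0,"tx":-0.5,"ty":-1.2,"tz":0.3,"wx":0,"wy":0,"wz":0},{"hand":0,"tx":-1.2,"ty":-2.4,"tz":0.3,"wx":0,"wy":0,"wz":0},{"hand":0,"tx":-1.8,"ty":-3.6,"tz":0.3,"wx":0,"wy":0,"wz":0},{"hand":0,"tx":-2.4,"ty":-4.8,"tz":0.3,"wx":0,"wy":0,"wz":0},{"hand":0,"tx":-2.4,"ty":-5.8,"tz":0.3,"wx":0,"wy":0,"wz":0}]'
python3 - <<'E'
from h import *
go([.45,-.30,.12],79.5,15)
E
```

```text
time_s: 16.82
ee_pos: [0.5237, -0.1176, 0.1831]
eef_rot: [-0.001, 0.996, -0.09, -0.003]
wrist_force: [0.1, 0.5, -5.5]
opening: 0.023
time_s: 17.23
ee_pos: [0.4508, -0.2937, 0.1936]
eef_rot: [0.0, 0.996, -0.091, -0.001]
wrist_force: [0.6, 0.4, -4.2]
opening: 0.0231
t 17.23 tx.. [-0.03 -0.21 -2.45] w [14.7 -2.9 -0.1] F [ 0.6  0.4 -4.2] op 0.0231
```

```bash
python3 -m inch '[{"hand":0,"tx":0,"ty":-0.1,"tz":-0.3,"wx":5,"wy":-1,"wz":0},{"hand":0,"tx":0,"ty":-0.1,"tz":-0.9,"wx":10,"wy":-2,"wz":0},{"hand":0,"tx":0,"ty":-0.1,"tz":-1.6,"wx":14.7,"wy":-2.9,"wz":0},{"hand":0,"tx":0,"ty":-0.1,"tz":-2.3,"wx":14.7,"wy":-2.9,"wz":0},{"hand":0,"tx":0,"ty":-0.1,"tz":-2.5,"wx":14.7,"wy":-2.9,"wz":0}]'
python3 -m inch '[{"hand":0,"tx":0,"ty":0,"tz":-0.4,"wx":0,"wy":0,"wz":0},{"hand":0,"tx":0,"ty":0,"tz":-0.6,"wx":0,"wy":0,"wz":0},{"hand":0,"tx":0,"ty":0,"tz":-0.6,"wx":0,"wy":0,"wz":0}]'
python3 - <<'E'
from h import *
go([.45,-.30,.0862],79.5,15)
snap('side','g.png',(330,140,470,240),5)
E
```

```text
time_s: 17.65
ee_pos: [0.4513, -0.2942, 0.1148]
eef_rot: [-0.132, 0.987, -0.091, 0.011]
wrist_force: [-2.0, 1.1, -6.1]
opening: 0.023
time_s: 17.9
ee_pos: [0.4537, -0.2945, 0.1012]
eef_rot: [-0.13, 0.987, -0.089, 0.013]
wrist_force: [-0.3, 0.3, -4.4]
opening: 0.0232
t 17.9 tx.. [-0.12 -0.18 -0.5 ] w [ 0.1  0.2 -0.2] F [-0.3  0.3 -4.4] op 0.0232
```

View pics/g.png

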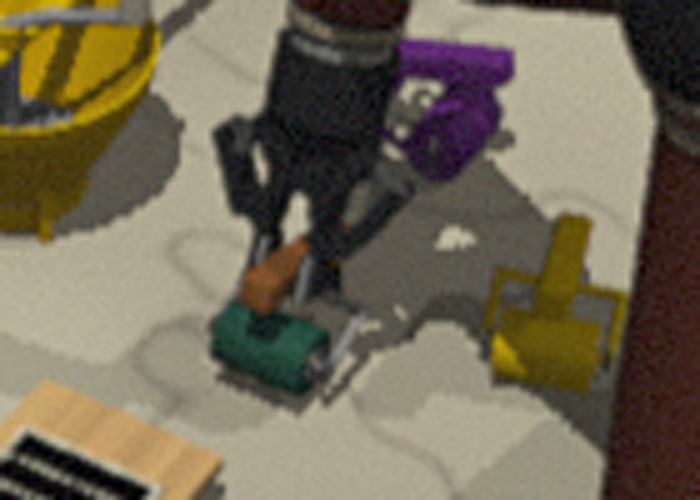

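The roller is just above bare worktop, clear of the board and the look-alikes. Now I creep down.

```bash
python3 -m inch '[{"hand":0,"tx":0,"ty":0,"tz":-0.3,"wx":0,"wy":0,"wz":0},{"hand":0,"tx":0,"ty":0,"tz":-0.3,"wx":0,"wy":0,"wz":0},{"hand":0,"tx":0,"ty":0,"tz":-0.3,"wx":0,"wy":0,"wz":0}]'|grep -E 'pos|force'
for i in 1 2 3; do python3 -m inch '[{"hand":0,"tx":0,"ty":0,"tz":-0.05,"wx":0,"wy":0,"wz":0},{"hand":0,"tx":0,"ty":0,"tz":-0.05,"wx":0,"wy":0,"wz":0}]'|grep -E 'pos|force'; done
```

```text
ee_pos: [0.4541, -0.2953, 0.0936]
wrist_force: [0.1, -0.8, -6.0]
ee_pos: [0.4542, -0.2956, 0.0922]
wrist_force: [-0.3, 0.6, -4.9]
ee_pos: [0.454, -0.2955, 0.0904]
wrist_force: [-0.2, -1.1, -5.3]
ee_pos: [0.454, -0.2955, 0.0888]
wrist_force: [-0.3, -0.7, -4.1]
```

```bash
for i in 1 2 3; do python3 -m inch '[{"hand":0,"tx":0,"ty":0,"tz":-0.04,"wx":0,"wy":0,"wz":0},{"hand":0,"tx":0,"ty":0,"tz":-0.04,"wx":0,"wy":0,"wz":0},{"hand":0,"tx":0,"ty":0,"tz":-0.04,"wx":0,"wy":0,"wz":0}]'|grep -E 'pos|force'; done; python3 -c "
from h import *
print(cur()[0]['moment'])"
```

```text
ee_pos: [0.4542, -0.2955, 0.0883]
wrist_force: [-0.8, 2.3, -1.0]
ee_pos: [0.4544, -0.2954, 0.0879]
wrist_force: [-2.1, 4.9, 5.5]
ee_pos: [0.4546, -0.2952, 0.0875]
wrist_force: [-3.1, 6.6, 10.6]
[ 0.74438767  0.94810958 -0.10014939]
```

```bash
python3 -m inch '[{"hand":0,"tx":0,"ty":0,"tz":0.07,"wx":0,"wy":0,"wz":0},{"hand":0,"tx":0,"ty":0,"tz":0.07,"wx":0,"wy":0,"wz":0},{"hand":0,"tx":0,"ty":0,"tz":0.07,"wx":0,"wy":0,"wz":0}]'|grep -E 'pos|force'
for i in 1 2; do python3 -m inch '[{"hand":1,"tx":0,"ty":0,"tz":0,"wx":0,"wy":0,"wz":0},{"hand":1,"tx":0,"ty":0,"tz":0,"wx":0,"wy":0,"wz":0},{"hand":1,"tx":0,"ty":0,"tz":0,"wx":0,"wy":0,"wz":0},{"hand":1,"tx":0,"ty":0,"tz":0,"wx":0,"wy":0,"wz":0},{"hand":1,"tx":0,"ty":0,"tz":0,"wx":0,"wy":0,"wz":0}]'|grep -E 'pos|force|open'; done
python3 -m inch '[{"hand":1,"tx":0,"ty":-0.2,"tz":0.7,"wx":0,"wy":0,"wz":0},{"hand":1,"tx":-0.1,"ty":-0.5,"tz":1.8,"wx":0,"wy":0,"wz":0},{"hand":1,"tx":-0.2,"ty":-0.9,"tz":3.2,"wx":0,"wy":0,"wz":0},{"hand":1,"tx":-0.3,"ty":-1.2,"tz":4.5,"wx":0,"wy":0,"wz":0},{"hand":1,"tx":-0.3,"ty":-1.2,"tz":4.5,"wx":0,"wy":0,"wz":0}]'
python3 -m inch '[{"hand":1,"tx":0,"ty":0,"tz":0,"wx":0,"wy":0,"wz":0},{"hand":1,"tx":0,"ty":0,"tz":0,"wx":0,"wy":0,"wz":0},{"hand":1,"tx":0,"ty":0,"tz":0,"wx":0,"wy":0,"wz":0},{"hand":1,"tx":0,"ty":0,"tz":0,"wx":0,"wy":0,"wz":0},{"hand":1,"tx":0,"ty":0,"tz":0,"wx":0,"wy":0,"wz":0}]'|grep time
python3 -c "
from h import *
snap('side','i.png',(200,100,480,310),2.8)"
```

```text
ee_pos: [0.4545, -0.2958, 0.088]
wrist_force: [-0.2, 2.3, 2.8]
ee_pos: [0.4541, -0.2956, 0.0874]
wrist_force: [-0.3, -0.1, 0.3]
opening: 0.0815
ee_pos: [0.454, -0.2955, 0.0875]
wrist_force: [-0.8, -0.2, -0.4]
opening: 0.0852
time_s: 20.95
ee_pos: [0.4476, -0.3359, 0.2325]
eef_rot: [-0.124, 0.988, -0.089, 0.02]
wrist_force: [0.6, -0.7, 1.6]
opening: 0.0854
time_s: 21.37
```

View pics/i.png

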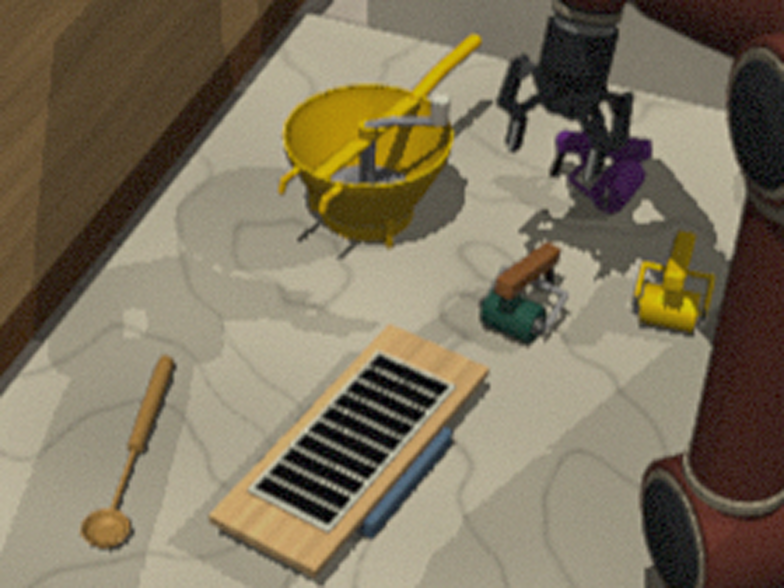

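The roller stands free on bare worktop at about (523,300) in the crop. The pale lines between the tiles now show plainly, so all ten look sunk, and the mill and spoon are where they were. Last, I check with two frames that the roller isn't creeping, then hand in.

```bash
python3 - <<'E'
from h import *
import time
a=vision.read_camera('side').astype(int)
for i in range(9): b=vision.read_camera('side').astype(int)
d=np.abs(a-b).max(2); r=d[180:225,368:408]; s=d[380:440,400:440]
print('roller',r.mean(),r.max(),'floor noise',s.mean(),s.max())
env.job_done()
E
```

```text
roller 5.0377777777777775 64 floor noise 3.6458333333333335 12
the job is handed in; nothing more can be done
```

The job is handed in; no verdict came back, so whether it passed isn't confirmed. One last check, on whether the roller was still, was not clean.

**Rolling:** I gripped the roller square to its bar and rolled the whole strip from the near end over the middle to the far end, then back again. Readings at the end of each move showed about 17–23 N of net pressure. I saw no reading near the 35 N limit, though peaks between readings weren't sampled.

**Tiles:** On the forward pass each new tile showed up as a bump in the horizontal force. On the return pass there were no bumps, and the last picture shows all ten tiles looking sunk. I did not measure tile depth directly.

**Roller put back:** I set it on bare worktop at about (0.45, -0.30), let go (fingers open to 85 mm) and pulled the gripper well clear. In the last picture it stands on drum and heel, away from the board.

**Bystanders:** The mill and spoon look unmoved in that picture. The jars were outside it, but the arm never went near them.

**Stillness check:** I compared two frames about 0.45 s apart. The average change around the roller was close to sensor noise (5.0 against 3.6). The largest single-pixel change was 64, against 12 on bare floor. That could be edge noise or a very slight movement of the roller. I handed in within the same script, so I did not look into it further.

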